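# Tap a jammed module out of a tilted bottle into a tray

### The job

A white LED module and an orange drying cartridge are caught behind the shoulders of the tilted clear bottle, one on each side of its narrow neck. Set the grey tray on the table under the bottle's mouth, then tap the side of the bottle lightly so that the module comes free and slides out into the tray, without touching the module itself; the cartridge must stay in the bottle. Leave the other things on the table where they are.

Things in the scene. Friction and masses are not known exactly. Their poses are not given: they have to be found in the camera images.
- stand: Blue steel stand, fixed to the table, that carries the clear bottle by its rear end: base plate 150 x 100 x 12 mm and a 150 mm high post behind the bottle. Origin on the table under the middle of the bottle; its x axis points level from the bottle's mouth towards the post (base plate from x = -20 to 130 mm), z up.
- bottle_middle (a point): Middle of the clear flat-sided bottle (black floor), 125 mm over the table. x: up the slope (22 degrees; mouth at -x), y sideways, z out of its top. Body 120 (x) x 76 (y) x 60 (z), walls 4, slippery inside (friction below 0.1). Neck at -x: 28 wide, 22 high inside, 30 long, centred on y = 0, floor level with the body's; flat shoulders beside it (from y = 24 outwards) hold what lies there.
- bottle (a joint): Rocking of the bottle about an axis along its x, 24 mm below bottle_middle; rad, 0 at rest, stops at +-0.45, spring 0.7 N m/rad. Positive: the top leans to -y, so the floor slopes down to -y and what lies on the +y side slides to the neck; negative the reverse. So tap inwards on the side where the part lies: 0.3 to 0.4 rad (pad moves 14 to 18 mm) for some 0.3 s frees it; short taps add up.
- bottle_mouth (a point): Middle of the lower edge of the bottle's open mouth, about 67 mm above the table, at x = -90, y = 0, z = -26 mm in bottle_middle's axes. The underside of the neck there is 63 mm above the table. Same axes as bottle_middle.
- tap_pad_plus (a point): Black rubber tapping pad 40 x 18 mm on the outside of the bottle's +y side wall, near its top edge; the point is on its outer face, at x = 0, y = 40, z = 18 mm in bottle_middle's axes.
- tap_pad_minus (a point): The same on the -y side wall, at x = 0, y = -40, z = 18 mm in bottle_middle's axes.
- module_center (a point): Centre of the white LED module with three yellowish lights and short stiff leads, 16 wide x 95 long x 12 mm high, lying lengthwise in the bottle about 25 mm to the +y or the -y side (it differs from start to start), its front end against the shoulder. Its own y axis runs along its length, up the slope.
- cartridge_center (a point): Centre of the orange drying cartridge with white bands, 16 wide x 95 long x 14 mm high, lying lengthwise in the bottle on the other side of the neck from the module. Its own y axis runs along its length.
- tray_floor (a point): Centre of the inner floor (5 mm above the tray's underside) of the loose grey tray, outside 150 (x) x 110 (y) x 30 mm high, walls 5 mm, 0.18 kg. When it slides out, the module lands within some 120 mm of the mouth in the direction of pouring.
- tray_grip (a point): Middle of the upright grip on the tray's -x end, where it is grasped: rubber-faced, 14 mm thick (x) and 34 mm wide (y), its top 83 mm above the tray's underside; this point is 64 mm above the underside and 75 mm from the tray's centre to -x. Same axes as tray_floor.
- cutters: Red-handled side cutters lying on the table, 52 x 130 x 12 mm, a bystander; origin at its middle, on the table.
- masking_tape: Roll of beige masking tape, 96 mm across, 24 mm high, a bystander; origin at its middle, on the table.
- clamp: Blue plastic spring clamp, 53 x 101 x 17 mm, a bystander; origin at its middle, on the table.
- glue: White cement bottle with a red nozzle, 45 mm across, 138 mm high, a bystander; origin at its middle, on the table.

How it is judged:
On the way, in this order (a step that is already met when the one before it is completed fails the run):
1. the tray stands flat on the table under the bottle's mouth (x of bottle_mouth in the frame of tray_floor between -0.085 and 0.085 m and y of bottle_mouth in the frame of tray_floor between -0.05 and 0.05 m and height (world z) of tray_floor below 0.012 m and angle between tray_floor's own z axis and vertical below 0.1 rad), for 0.2 s.
2. then the bottle is tapped so that it rocks ((value of joint bottle above 0.12 rad or value of joint bottle below -0.12 rad)), for 0.02 s.
At the end, for the whole second after the job is handed in: The module lies in the tray (centre inside its walls, under 50 mm above its floor), the tray stands flat on the table, the cartridge is still in the bottle (centre at most 30 mm to the mouth side of the bottle's middle) and the bottle has rocked back to rest (within 0.06 rad) (x of module_center in the frame of tray_floor between -0.07 and 0.07 m and y of module_center in the frame of tray_floor between -0.05 and 0.05 m and z of module_center in the frame of tray_floor between -0.01 and 0.05 m and height (world z) of tray_floor below 0.012 m and angle between tray_floor's own z axis and vertical below 0.1 rad and x of cartridge_center in the frame of bottle_middle between -0.03 and 0.05 m and y of cartridge_center in the frame of bottle_middle between -0.036 and 0.036 m and z of cartridge_center in the frame of bottle_middle between -0.03 and 0.03 m and value of joint bottle between -0.06 and 0.06 rad); the robot touches nothing.
It fails at once if the robot touches the module (contact force between any of the fingers, the arm and module above 0.3 N).
It fails at once if the cartridge slips into the neck or out (its centre more than 30 mm to the mouth side of the bottle's middle) (x of cartridge_center in the frame of bottle_middle below -0.03 m).
It fails at once if the bottle or its stand is struck hard (over 40 N) (contact force between any of the fingers, the arm and stand above 40 N).
It fails at once if a bystander is moved by more than 30 mm (distance of any of cutters, masking_tape, clamp, glue from where it was at the start of the episode above 0.03 m).
It also fails if it takes over 51 s, if anything falls off the work surface, if the arm or the gripper's body presses on something with over 40 N, if the wrist force passes 120 N, or if a joint passes its speed limit or range.

### The arm

A 6-joint arm with a two-finger parallel gripper is mounted at the origin on a cart in front of the work surface, level with it; the furniture and walls round the work are solid. World frame = base frame: x ahead of the robot, y to its left, z up, the work surface at z = 0. Lengths are in m, angles in rad, forces in N, time in s.
With the tool pointing down it reaches from about 0.275 to 0.875 m from the base axis. Payload 12.5 kg.
Tool frame: the origin (TCP) lies midway between the tips of the shut fingers; the grasp point (between the pads) lies 19 mm behind it; z points along the fingers, y is the direction in which the jaws open and shut (so a half turn about z gives the same grasp; the last joint's range is limited). The gripper opens to 85 mm and grips with 20 to 120 N. Pads are 22 mm wide; open, the fingers measure 114 mm over their backs; the gripper's body (76 mm by 85 mm) begins 54 mm behind the grasp point. The pads swing forward as they close: fully open they stand 13 mm farther back than shut.
Start: joints at [-1.225, 0.351, 1.652, -0, 1.139, -0.085], TCP at [0.23, -0.5, 0.231] pointing down, gripper open.
Joint ranges: [-2.75, 2.75], [-0.79, 2.1], [0.01, 2.65], [-1.57, 4.71], [0.07, 3.14], [-2.87, 2.87]. Speed limits (rad/s): [2.22, 2.22, 2.79, 3.14, 3.14, 3.14].

### API

Orientations are given as a rotation vector (axis times angle).
In Python, from plant import bot, read_camera gives the robot as it stands.
- The arm moves only by the shell command python3 -m creep 'ROWS' [OPENING] [FORCE]. ROWS is JSON, a list of rows, each an object of numbers: "dx", "dy", "dz": the shift along the tool's x, y, z in units of 40 mm (1.0 is 40 mm); "rx", "ry", "rz": the turn, a rotation vector about the tool's x, y, z in units of 6 degrees (1.0 is 6 degrees). In form: [{"dx": .., "dy": .., "dz": .., "rx": .., "ry": .., "rz": ..}, ...]. A call has 1 to 10 rows; each row is the pose to reach, as a shift and turn from the pose measured when the call began, along the tool's axes at that moment; what a row does not reach only later rows make up. A row lasts 1/12 s, in which the tool goes at most 41.7 mm and 7.16 degrees, less where a joint would pass 70% of its speed; a pose out of reach is approached as far as the arm can. A call with a gripper value outside its range is refused whole. OPENING is the opening, from -1 (shut) to 1 (fully open), so that 0 is half open, set as the call begins (- or left out, the last holds). The fingers move at their own pace and stop on an object; FORCE is the grip in N (left out, the last holds). Time passes only in rows, so rows that repeat a pose let the fingers close. It gives the time, the measured TCP pose, the force and the opening at its end, in the units of the state.
- bot.read_state(): the state, without advancing time (a new reading comes with each control period).
- read_camera(name): name is "side" or "top"; returns a dict with "img" (420x560x3 uint8, blue, green, red), "fx", "fy", "cx", "cy" (pixels), "position" and "rotation" of the camera in the world. Camera axes: x right, y down, z forward; pixel columns grow to the right and rows downward; lengths in m; the calibration is good to about 2 mm. A picture is of the moment at which its call begins. There is no depth.
- bot.hand_in(): hands the job in, once; it reports no verdict.
The state is a dict: "t": time; "joint_positions": joint angles; "qd": joint speeds; "joint_torque": joint torques, N m; "eef_pos": TCP position; "tcp_rot": TCP orientation; "contact_force": force on the tool from outside, world axes, zero at the start; "torque": the same for the moment, N m; "finger_gap": finger opening in m.
Only numpy, scipy, OpenCV 4.12 (cv2) and the standard library are available. Lean on these libraries where they do the work, as an engineer would, in place of code of your own. Each camera call takes 0.05 s, during which the arm holds its last target. There are 200 camera calls.

## Working session

There is one attempt and no reset: what is moved stays moved. The work goes in short steps, Python scripts to look and compute and a shell command to move; the robot and the scene stay as the last step left them, time stands still between calls to the robot, and variables do not carry over. Pictures are saved under pics/ and viewed, about 8 in all and at most 12, crops included, and the job is handed in when it is done.

```bash
mkdir -p pics; ls
python3 - <<'E'
from plant import bot, read_camera
import cv2,json
print(bot.read_state())
for n in("top","side"):
    c=read_camera(n); cv2.imwrite(f"pics/{n}0.png",c["img"])
    print(n,{k:(v.tolist() if hasattr(v,'tolist') else v) for k,v in c.items() if k!="img"})
E
```

```text
pics
{'t': 0.0, 'joint_positions': array([-1.22459773e+00,  3.51237678e-01,  1.65240608e+00,  5.83941960e-06,
        1.13908573e+00, -8.46198381e-02]), 'qd': array([-0.00216663,  0.00054459, -0.00170346,  0.00063405,  0.00053719,
        0.00063977]), 'joint_torque': array([ 1.75320263e-03, -5.06093502e+01, -2.91405183e+01,  4.44366583e-05,
        4.50480671e-03, -1.48630573e-05]), 'eef_pos': array([ 0.22959429, -0.49943629,  0.23076447]), 'tcp_rot': array([-3.06788639e+00, -6.71261830e-01,  2.24551135e-04]), 'contact_force': array([ 0.0377992 , -0.60702081,  0.42169825]), 'torque': array([0.02076384, 0.02933798, 0.01182056]), 'finger_gap': 0.08560826486141788}
top {'fx': 517.4634443547227, 'fy': 517.4634443547227, 'cx': 272.46244190376785, 'cy': 207.77441176355916, 'position': [0.2814209454471615, -0.06642003598239683, 1.5126814249897942], 'rotation': [-2.131060113333578, 2.132490600882662, -0.1465027653447416]}
side {'fx': 396.8165934896565, 'fy': 396.8165934896565, 'cx': 277.16462416088956, 'cy': 209.04734203668306, 'position': [0.484786735048214, -0.9247799956163766, 0.4892111303416078], 'rotation': [-1.9842132852879433, -0.016849495125605567, -0.014998051128616305]}
```

View pics/top0.png

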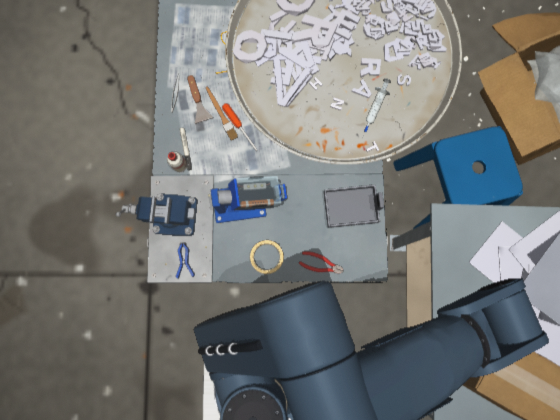

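View pics/side0.png

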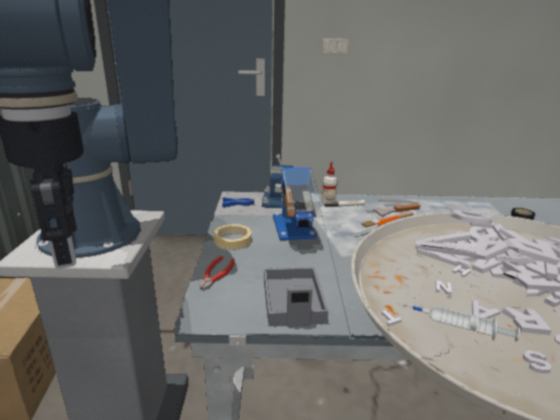

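The top view shows the tray around (350,206) with its grip at (380,205). The bottle is around (250,195) with its mouth at right (285,190). I'll zoom in on both.

Run:
```python
import cv2,numpy as np
t=cv2.imread("pics/top0.png")[165:290,200:400]; s=cv2.imread("pics/side0.png")[155:330,190:345]
a=cv2.resize(t,(800,500),interpolation=cv2.INTER_CUBIC)
cv2.imwrite("pics/tz.png",a)
cv2.imwrite("pics/sz.png",cv2.resize(s,None,fx=3.4,fy=3.4,interpolation=cv2.INTER_CUBIC))
```

```text
(no output)
```

View pics/tz.png

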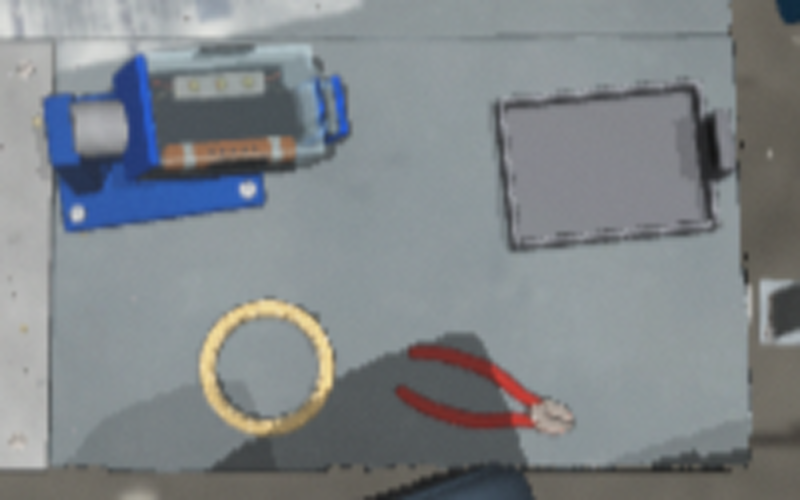

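View pics/sz.png

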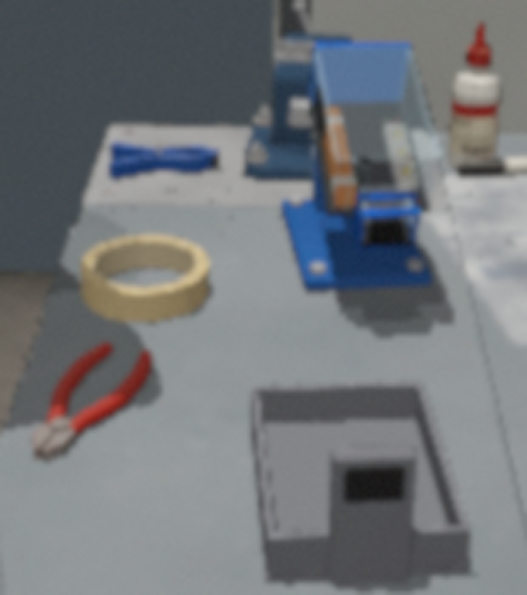

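```bash
cat > h.py <<'E'
import numpy as np
from scipy.spatial.transform import Rotation as R
from scipy.optimize import least_squares
C=dict(top=(517.463,272.462,207.774,[0.28142,-0.06642,1.51268],[-2.13106,2.13249,-0.1465]),
 side=(396.8166,277.1646,209.0473,[0.484787,-0.92478,0.489211],[-1.984213,-0.01685,-0.015]))
def proj(n,p):
    f,cx,cy,o,r=C[n]; q=R.from_rotvec(r).inv().apply(np.atleast_2d(p)-o)
    return np.c_[cx+f*q[:,0]/q[:,2],cy+f*q[:,1]/q[:,2]]
def W(s,p):
    c,d=np.cos(s[2]),np.sin(s[2]); p=np.asarray(p,float)
    return np.array([s[0]+c*p[0]-d*p[1],s[1]+d*p[0]+c*p[1],p[2]])
c22,s22=np.cos(np.radians(22)),np.sin(np.radians(22))
def B(p): return [p[0]*c22-p[2]*s22,p[1],.125+p[0]*s22+p[2]*c22]
T=lambda u,v:("top",200+u/4,165+v/4)
S=lambda u,v:("side",190+u/3.4,155+v/3.4)
def fit(obs,s0):
    f=lambda s:np.concatenate([proj(o[0],W(s,p))[0]-o[1:] for p,o in obs])
    r=least_squares(f,s0,loss="soft_l1"); print(np.round(r.x,4),np.round(r.fun.reshape(-1,2),1).tolist()); return r.x
E
cat > fit0.py <<'E'
from h import *
st=fit([([-.02,.05,.012],T(265,182)),([-.02,.05,0],T(265,206)),([.13,.05,.0],T(66,231)),(B([0,-.038,.027]),T(225,47)),
 ([-.02,.05,0],S(308,288)),([-.02,-.05,0],S(435,286))],[.3,0,1.6])
tr=fit([([.075,.055,.03],T(512,248)),([.075,-.055,.03],T(497,102)),([-.075,-.055,.03],T(695,85)),([-.075,.055,.03],T(715,230)),
 ([.075,.055,.03],S(253,392)),([.075,-.055,.03],S(420,388)),([-.075,0,.083],S(372,455))],[.3,-.3,1.6])
for n,p in dict(mouth=B([-.09,0,-.026]),padminus=B([0,-.04,.018]),top=B([-.06,-.038,.03])).items(): print(n,W(st,p).round(4))
print("grip",W(tr,[-.075,0,.064]).round(4))
E
python3 fit0.py
```

```text
[0.5435 0.0076 1.7258] [[-0.1, 4.0], [0.0, -1.4], [-0.4, 0.2], [-0.3, -0.9], [-0.4, 2.1], [-0.0, 0.6]]
[ 0.5202 -0.2686  1.6596] [[0.1, -0.3], [-0.1, -1.2], [1.7, -1.6], [1.3, -0.5], [-1.6, -1.3], [0.0, -1.6], [-0.9, -0.4]]
mouth [ 0.5549 -0.0652  0.0672]
padminus [0.5841 0.0071 0.1417]
top [ 0.5914 -0.0526  0.1303]
grip [ 0.5269 -0.3433  0.064 ]
```

```bash
cat >> h.py <<'E'
def go(p,yx,s=None):
    """row values to bring TCP to p, tool down, tool y along +-horizontal heading yx"""
    from plant import bot
    s=s or bot.read_state(); R0=R.from_rotvec(s["tcp_rot"]); M=R0.as_matrix()
    best=None
    for k in (0,np.pi):
        y=np.array([np.cos(yx+k),np.sin(yx+k),0]); z=np.array([0,0,-1.]); G=np.c_[np.cross(y,z),y,z]
        rv=(R0.inv()*R.from_matrix(G)).as_rotvec()
        if best is None or np.linalg.norm(rv)<np.linalg.norm(best): best=rv
    d=M.T@(np.array(p)-s["eef_pos"])
    print("d",(d/.04).round(3),"r",(np.degrees(best)/6).round(3),"tool x,y",M[:,0].round(3),M[:,1].round(3),"j",s["joint_positions"].round(2),"t",s["t"],"p",s["eef_pos"].round(4),"F",s["contact_force"].round(1),s["finger_gap"])
E
python3 - <<'E'
from h import *
go([.527,-.343,.15],1.66); go([.527,-.343,.045],1.66)
# circular tray rim: triangulate
f=lambda p:np.concatenate([proj("top",p)[0]-[345,160],proj("side",p)[0]-[352,268]])
print(least_squares(f,[.65,-.3,.1]).x, least_squares(f,[.65,-.3,.1]).fun)
E
```

```text
d [ 8.389 -0.447  2.022] r [-1.000e-02  1.000e-03  3.262e+00] tool x,y [0.909 0.418 0.   ] [ 0.418 -0.909 -0.001] j [-1.22  0.35  1.65  0.    1.14 -0.08] t 0.1 p [ 0.2296 -0.4995  0.2308] F [ 0.7  0.3 -0.2] 0.08560518040546927
d [ 8.388 -0.444  4.647] r [-1.000e-02  1.000e-03  3.262e+00] tool x,y [0.909 0.418 0.   ] [ 0.418 -0.909 -0.001] j [-1.22  0.35  1.65  0.    1.14 -0.08] t 0.1 p [ 0.2296 -0.4995  0.2308] F [ 0.7  0.3 -0.2] 0.08560518040546927
[ 0.64096604 -0.24649519  0.06691378] [-0.12065393  1.87979479  1.27981846 -0.24052203]
```

```bash
python3 -m creep '[{"dx":1,"rz":0.5},{"dx":2,"dz":0.2,"rz":1.5},{"dx":3,"dy":-0.1,"dz":0.5,"rz":2.5},{"dx":4,"dy":-0.2,"dz":0.8,"rz":3.26},{"dx":5,"dy":-0.3,"dz":1.1,"rz":3.26},{"dx":6,"dy":-0.4,"dz":1.5,"rz":3.26},{"dx":7,"dy":-0.45,"dz":1.8,"rz":3.26},{"dx":8,"dy":-0.45,"dz":2,"rz":3.26},{"dx":8.39,"dy":-0.45,"dz":2.02,"rz":3.26},{"dx":8.39,"dy":-0.45,"dz":2.02,"rz":3.26}]' 1 40
python3 - <<'E'
from h import *
from plant import read_camera
import cv2
go([.527,-.343,.045],1.66)
t=read_camera("top")["img"];s=read_camera("side")["img"]
cv2.imwrite("pics/a.png",np.hstack([cv2.resize(s[150:330,180:380],None,fx=2.8,fy=2.8,interpolation=2)[:500,:400] if 0 else cv2.resize(s[170:340,230:360],(390,510),interpolation=2),cv2.resize(t[130:300,300:430],(390,510),interpolation=2)]))
E
```

```text
d [ 8.388 -0.444  4.647] r [-1.000e-02  1.000e-03  3.262e+00] tool x,y [0.909 0.418 0.   ] [ 0.418 -0.909 -0.001] j [-1.22  0.35  1.65  0.    1.14 -0.08] t 0.1 p [ 0.2296 -0.4995  0.2308] F [ 0.7  0.3 -0.2] 0.08560518040546927schema error: expected keys dx, dy, dz, rx, ry, rz
```

View pics/a.png

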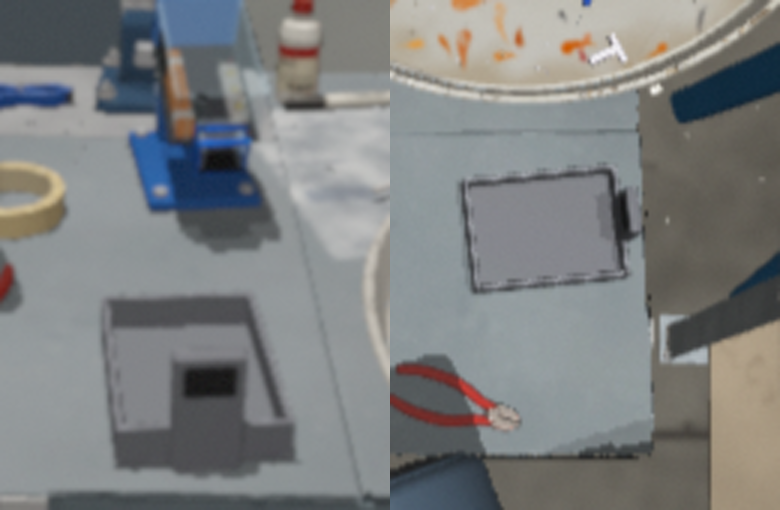

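The call was refused because every row needs all six keys. The picture only shows the unmoved scene: bottle, tray and rim as before.

```bash
python3 -m creep '[{"dx":1,"dy":0,"dz":0,"rx":0,"ry":0,"rz":0.5},{"dx":2,"dy":0,"dz":0.2,"rx":0,"ry":0,"rz":1.5},{"dx":3,"dy":-0.1,"dz":0.5,"rx":0,"ry":0,"rz":2.5},{"dx":4,"dy":-0.2,"dz":0.8,"rx":0,"ry":0,"rz":3.26},{"dx":5,"dy":-0.3,"dz":1.1,"rx":0,"ry":0,"rz":3.26},{"dx":6,"dy":-0.4,"dz":1.5,"rx":0,"ry":0,"rz":3.26},{"dx":7,"dy":-0.45,"dz":1.8,"rx":0,"ry":0,"rz":3.26},{"dx":8,"dy":-0.45,"dz":2,"rx":0,"ry":0,"rz":3.26},{"dx":8.39,"dy":-0.45,"dz":2.02,"rx":0,"ry":0,"rz":3.26},{"dx":8.39,"dy":-0.45,"dz":2.02,"rx":0,"ry":0,"rz":3.26}]' 1 40
python3 - <<'E'
from h import *
from plant import read_camera
import cv2
go([.527,-.343,.045],1.66)
t=read_camera("top")["img"];s=read_camera("side")["img"]
cv2.imwrite("pics/b.png",np.hstack([cv2.resize(s[170:340,230:360],(390,510),interpolation=2),cv2.resize(t[130:300,300:430],(390,510),interpolation=2)]))
E
```

```text
t: 1.03
eef_pos: [0.5297, -0.3406, 0.149]
tcp_rot: [-3.136, -0.146, 0.001]
contact_force: [-0.6, 0.4, 1.4]
finger_gap: 0.0852
d [-0.072  0.059  2.6  ] r [-0.017  0.005  0.036] tool x,y [ 0.996  0.093 -0.001] [ 0.093 -0.996 -0.002] j [-0.65  0.58  1.51  0.    1.06  0.83] t 1.0333 p [ 0.5297 -0.3406  0.149 ] F [-0.6  0.4  1.4] 0.08523406041572668
```

View pics/b.png

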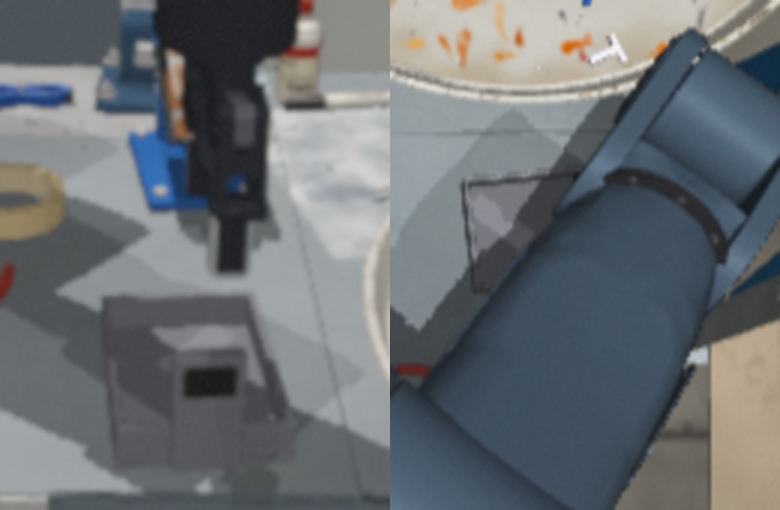

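The open gripper is above the grip: front finger tip at about (307,261) and grip top at about (299,287) in the side image. Descend and close.

```bash
python3 -m creep '[{"dx":-0.07,"dy":0.06,"dz":0.8,"rx":0,"ry":0,"rz":0.04},{"dx":-0.07,"dy":0.06,"dz":1.6,"rx":0,"ry":0,"rz":0.04},{"dx":-0.07,"dy":0.06,"dz":2.2,"rx":0,"ry":0,"rz":0.04},{"dx":-0.07,"dy":0.06,"dz":2.6,"rx":0,"ry":0,"rz":0.04},{"dx":-0.07,"dy":0.06,"dz":2.6,"rx":0,"ry":0,"rz":0.04},{"dx":-0.07,"dy":0.06,"dz":2.6,"rx":0,"ry":0,"rz":0.04}]' 1 40 && python3 -m creep '[{"dx":0,"dy":0,"dz":0,"rx":0,"ry":0,"rz":0},{"dx":0,"dy":0,"dz":0,"rx":0,"ry":0,"rz":0},{"dx":0,"dy":0,"dz":0,"rx":0,"ry":0,"rz":0},{"dx":0,"dy":0,"dz":0,"rx":0,"ry":0,"rz":0},{"dx":0,"dy":0,"dz":0,"rx":0,"ry":0,"rz":0},{"dx":0,"dy":0,"dz":0,"rx":0,"ry":0,"rz":0},{"dx":0,"dy":0,"dz":0,"rx":0,"ry":0,"rz":0},{"dx":0,"dy":0,"dz":0,"rx":0,"ry":0,"rz":0}]' -1 50
python3 - <<'E'
from h import *
tr=[.558,-.115,1.69]
print(W(tr,[-.075,0,.045]))
go(W(tr,[-.075,0,.050]),1.69)
E
```

```text
t: 1.63
eef_pos: [0.5235, -0.3457, 0.0459]
tcp_rot: [-3.137, -0.134, 0.003]
contact_force: [0.2, 0.1, 0.4]
finger_gap: 0.0853
t: 2.3
eef_pos: [0.5237, -0.3457, 0.0463]
tcp_rot: [-3.137, -0.134, 0.002]
contact_force: [-0.4, 3.3, 5.8]
finger_gap: 0.0129
[ 0.56691912 -0.18946777  0.045     ]
d [ 1.409 -3.798 -0.089] r [-0.015  0.013 -0.323] tool x,y [ 0.996  0.085 -0.001] [ 0.085 -0.996 -0.002] j [-0.66  0.72  1.56  0.    0.87  0.83] t 2.3 p [ 0.5237 -0.3457  0.0463] F [-0.4  3.3  5.8] 0.012929077810070515
```

```bash
python3 -m creep '[{"dx":0,"dy":0,"dz":-0.2,"rx":0,"ry":0,"rz":0},{"dx":0,"dy":0,"dz":-0.4,"rx":0,"ry":0,"rz":0},{"dx":0.2,"dy":-0.5,"dz":-0.4,"rx":0,"ry":0,"rz":-0.1},{"dx":0.5,"dy":-1.2,"dz":-0.4,"rx":0,"ry":0,"rz":-0.2},{"dx":0.8,"dy":-1.9,"dz":-0.4,"rx":0,"ry":0,"rz":-0.32},{"dx":1.1,"dy":-2.7,"dz":-0.4,"rx":0,"ry":0,"rz":-0.32},{"dx":1.25,"dy":-3.4,"dz":-0.4,"rx":0,"ry":0,"rz":-0.32},{"dx":1.32,"dy":-3.8,"dz":-0.4,"rx":0,"ry":0,"rz":-0.32},{"dx":1.32,"dy":-3.8,"dz":-0.4,"rx":0,"ry":0,"rz":-0.32},{"dx":1.32,"dy":-3.8,"dz":-0.4,"rx":0,"ry":0,"rz":-0.32}]'
python3 - <<'E'
from h import *
go([.563,-.1895,.046],1.69)
E
```

```text
t: 3.13
eef_pos: [0.5637, -0.1893, 0.063]
tcp_rot: [-3.135, -0.189, 0.001]
contact_force: [-0.9, 0.0, -1.4]
finger_gap: 0.0131
d [-0.017  0.003  0.425] r [-0.011  0.008  0.012] tool x,y [ 0.993  0.12  -0.001] [ 0.12  -0.993 -0.001] j [-0.4   0.64  1.65  0.    0.85  1.05] t 3.1333 p [ 0.5637 -0.1893  0.063 ] F [-0.9  0.  -1.4] 0.013077466340415289
```

```bash
python3 -m creep '[{"dx":0,"dy":0,"dz":0.15,"rx":0,"ry":0,"rz":0},{"dx":0,"dy":0,"dz":0.3,"rx":0,"ry":0,"rz":0},{"dx":0,"dy":0,"dz":0.38,"rx":0,"ry":0,"rz":0},{"dx":0,"dy":0,"dz":0.42,"rx":0,"ry":0,"rz":0},{"dx":0,"dy":0,"dz":0.43,"rx":0,"ry":0,"rz":0},{"dx":0,"dy":0,"dz":0.43,"rx":0,"ry":0,"rz":0}]'
python3 - <<'E'
from h import *
from plant import read_camera
import cv2
s=read_camera("side")["img"]
cv2.imwrite("pics/c.png",cv2.resize(s[140:310,230:400],(680,600),interpolation=2))
E
```

```text
t: 3.63
eef_pos: [0.5632, -0.19, 0.0462]
tcp_rot: [-3.135, -0.188, 0.003]
contact_force: [-6.1, 0.2, 9.6]
finger_gap: 0.0128
```

View pics/c.png

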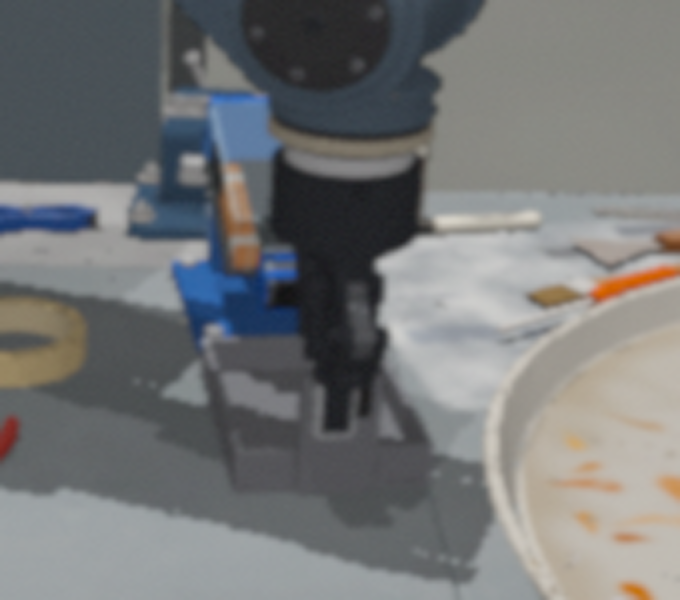

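The tray is flat on the table with its far end under the neck; its far left corner shows at about (282,225) in the full image. Release, rise, and look.

```bash
python3 -m creep '[{"dx":0,"dy":0,"dz":0,"rx":0,"ry":0,"rz":0},{"dx":0,"dy":0,"dz":0,"rx":0,"ry":0,"rz":0},{"dx":0,"dy":0,"dz":0,"rx":0,"ry":0,"rz":0},{"dx":0,"dy":0,"dz":0,"rx":0,"ry":0,"rz":0},{"dx":0,"dy":0,"dz":0,"rx":0,"ry":0,"rz":0},{"dx":0,"dy":0,"dz":0,"rx":0,"ry":0,"rz":0}]' 0.5 && python3 -m creep '[{"dx":0,"dy":0,"dz":-0.6,"rx":0,"ry":0,"rz":0},{"dx":0,"dy":0,"dz":-1.4,"rx":0,"ry":0,"rz":0},{"dx":0,"dy":0,"dz":-2.2,"rx":0,"ry":0,"rz":0},{"dx":0,"dy":0,"dz":-3.2,"rx":0,"ry":0,"rz":0},{"dx":0,"dy":0,"dz":-4.2,"rx":0,"ry":0,"rz":0},{"dx":0,"dy":0,"dz":-5.2,"rx":0,"ry":0,"rz":0},{"dx":0,"dy":0,"dz":-5.2,"rx":0,"ry":0,"rz":0}]'
python3 - <<'E'
from h import *
from plant import read_camera
import cv2
go([.634,.015,.25],1.726)
s=read_camera("side")["img"]
cv2.imwrite("pics/d.png",cv2.resize(s[140:310,230:400],(680,600),interpolation=2))
E
```

```text
t: 4.18
eef_pos: [0.5633, -0.1901, 0.0462]
tcp_rot: [-3.135, -0.188, 0.003]
contact_force: [-0.2, 0.4, 0.2]
finger_gap: 0.064
t: 4.77
eef_pos: [0.5662, -0.1913, 0.2624]
tcp_rot: [3.132, 0.188, 0.014]
contact_force: [0.1, -0.1, 0.7]
finger_gap: 0.0641
d [ 2.297 -4.919  0.307] r [ 0.047 -0.082 -0.337] tool x,y [0.993 0.12  0.009] [ 0.12  -0.993  0.005] j [-0.4   0.4   1.49  0.    1.23  1.05] t 4.7667 p [ 0.5662 -0.1913  0.2624] F [ 0.1 -0.1  0.7] 0.06414960571834841
```

View pics/d.png

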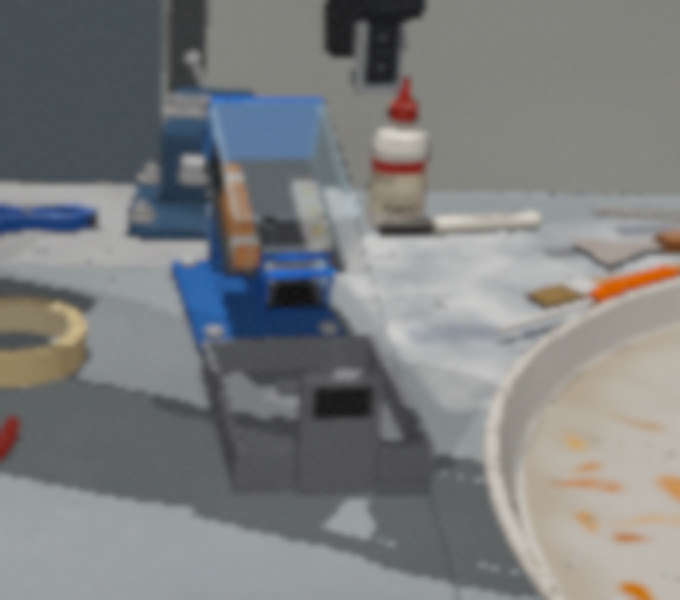

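The tray stands flat, centred before the mouth: rim corners (208,340)/(368,340), mouth (297,290) in the crop. Next, move to the far side of the bottle.

```bash
python3 -m creep '[{"dx":0.7,"dy":-0.4,"dz":0,"rx":0,"ry":0,"rz":0},{"dx":1.5,"dy":-1,"dz":0,"rx":0,"ry":0,"rz":-0.3},{"dx":2.3,"dy":-1.6,"dz":0,"rx":0,"ry":0,"rz":-0.34},{"dx":2.3,"dy":-2.4,"dz":0,"rx":0,"ry":0,"rz":-0.34},{"dx":2.3,"dy":-3.3,"dz":0,"rx":0,"ry":0,"rz":-0.34},{"dx":2.3,"dy":-4.2,"dz":0.1,"rx":0,"ry":0,"rz":-0.34},{"dx":2.3,"dy":-4.92,"dz":0.2,"rx":0,"ry":0,"rz":-0.34},{"dx":2.3,"dy":-4.92,"dz":0.3,"rx":0,"ry":0,"rz":-0.34},{"dx":2.3,"dy":-4.92,"dz":0.3,"rx":0,"ry":0,"rz":-0.34}]' -1
python3 - <<'E'
from h import *
go([.634,.015,.135],1.726)
E
```

```text
t: 5.57
eef_pos: [0.6323, 0.0168, 0.2445]
tcp_rot: [3.13, 0.248, 0.004]
contact_force: [-0.3, -1.2, -0.9]
finger_gap: 0.0001
d [0.03  0.044 2.737] r [ 0.023 -0.02   0.025] tool x,y [0.988 0.157 0.002] [ 0.157 -0.988  0.002] j [-0.05  0.49  1.41 -0.    1.24  1.37] t 5.5667 p [0.6323 0.0168 0.2445] F [-0.3 -1.2 -0.9] 9.941754064936919e-05
```

```bash
python3 -m creep '[{"dx":0.03,"dy":0.04,"dz":0.8,"rx":0,"ry":0,"rz":0},{"dx":0.03,"dy":0.04,"dz":1.6,"rx":0,"ry":0,"rz":0},{"dx":0.03,"dy":0.04,"dz":2.3,"rx":0,"ry":0,"rz":0},{"dx":0.03,"dy":0.04,"dz":2.74,"rx":0,"ry":0,"rz":0},{"dx":0.03,"dy":0.04,"dz":2.74,"rx":0,"ry":0,"rz":0},{"dx":0.03,"dy":0.04,"dz":2.74,"rx":0,"ry":0,"rz":0}]' && python3 -m creep '[{"dx":-0.3,"dy":0,"dz":0,"rx":0,"ry":0,"rz":0},{"dx":-0.6,"dy":0,"dz":0,"rx":0,"ry":0,"rz":0},{"dx":-0.75,"dy":0,"dz":0,"rx":0,"ry":0,"rz":0},{"dx":-0.8,"dy":0,"dz":0,"rx":0,"ry":0,"rz":0},{"dx":-0.8,"dy":0,"dz":0,"rx":0,"ry":0,"rz":0}]'
python3 - <<'E'
from h import *
from plant import read_camera
import cv2
go([.595,.009,.135],1.726)
s=read_camera("side")["img"]; t=read_camera("top")["img"]
cv2.imwrite("pics/e.png",np.hstack([cv2.resize(s[150:250,270:350],(400,500),interpolation=2),cv2.resize(t[160:260,200:280],(400,500),interpolation=2)]))
E
```

```text
t: 6.07
eef_pos: [0.6338, 0.014, 0.1343]
tcp_rot: [3.13, 0.246, 0.001]
contact_force: [-0.0, 0.5, 0.4]
finger_gap: 0.0001
t: 6.48
eef_pos: [0.6027, 0.0087, 0.1356]
tcp_rot: [3.13, 0.245, 0.004]
contact_force: [-0.2, -0.1, -0.3]
finger_gap: -0.0001
d [-0.189 -0.038  0.013] r [ 0.025 -0.021  0.011] tool x,y [0.988 0.156 0.002] [ 0.156 -0.988  0.003] j [-0.06  0.55  1.6  -0.    0.99  1.35] t 6.4833 p [0.6027 0.0087 0.1356] F [-0.2 -0.1 -0.3] -0.00010928872000794237
```

View pics/e.png

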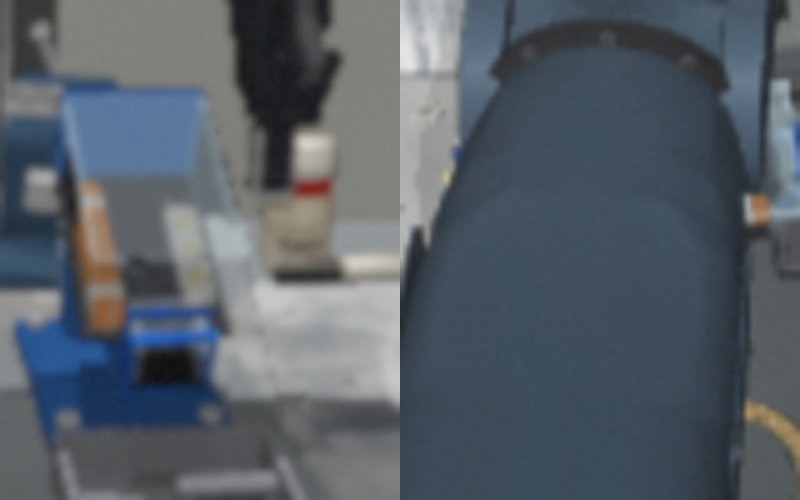

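Left pane: the finger tip at (270,190) is just outside the bottle's right wall, at pad height. Feel for contact.

```bash
python3 -m creep '[{"dx":-0.05,"dy":0,"dz":0,"rx":0,"ry":0,"rz":0},{"dx":-0.1,"dy":0,"dz":0,"rx":0,"ry":0,"rz":0},{"dx":-0.15,"dy":0,"dz":0,"rx":0,"ry":0,"rz":0},{"dx":-0.15,"dy":0,"dz":0,"rx":0,"ry":0,"rz":0}]'; python3 -m creep '[{"dx":-0.05,"dy":0,"dz":0,"rx":0,"ry":0,"rz":0},{"dx":-0.1,"dy":0,"dz":0,"rx":0,"ry":0,"rz":0},{"dx":-0.1,"dy":0,"dz":0,"rx":0,"ry":0,"rz":0}]'
```

```text
t: 6.92
eef_pos: [0.5967, 0.008, 0.1349]
tcp_rot: [3.13, 0.246, 0.002]
contact_force: [-0.5, -0.0, -0.5]
finger_gap: 0.0002
t: 7.17
eef_pos: [0.5924, 0.0074, 0.1349]
tcp_rot: [3.13, 0.246, 0.002]
contact_force: [0.5, 0.8, 0.9]
finger_gap: -0.0005
```

```bash
python3 -m creep '[{"dx":-0.05,"dy":0,"dz":0,"rx":0,"ry":0,"rz":0},{"dx":-0.1,"dy":0,"dz":0,"rx":0,"ry":0,"rz":0},{"dx":-0.1,"dy":0,"dz":0,"rx":0,"ry":0,"rz":0}]'
python3 - <<'E'
from plant import read_camera,bot
import numpy as np
F=[]
for i in range(6):
    read_camera("side"); F.append(bot.read_state()["contact_force"])
print(np.mean(F,0),np.std(F,0),bot.read_state()["eef_pos"])
E
```

```text
t: 7.42
eef_pos: [0.5892, 0.0066, 0.1356]
tcp_rot: [3.129, 0.245, 0.006]
contact_force: [4.4, -0.1, 3.8]
finger_gap: -0.0
[5.39110427 0.20619079 4.06765521] [0.48805277 0.47523479 0.4342464 ] [0.58927963 0.00669869 0.1354632 ]
```

Run:
```python
from plant import read_camera
import cv2
s=read_camera("side")["img"]
cv2.imwrite("pics/f.png",cv2.resize(s[140:240,265:365],(600,600),interpolation=2))
```

```text
(no output)
```

View pics/f.png

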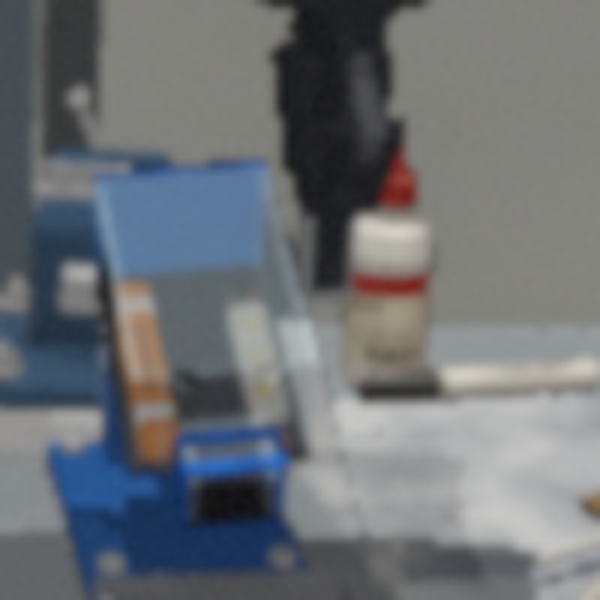

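The mouth frame in the crop is slanted a few degrees, so the finger is on the pad and the bottle is leaning slightly. Now the tap: about 12 mm further in, a short hold, then away.

```bash
python3 -m creep '[{"dx":-0.15,"dy":0,"dz":0,"rx":0,"ry":0,"rz":0},{"dx":-0.3,"dy":0,"dz":0,"rx":0,"ry":0,"rz":0},{"dx":-0.3,"dy":0,"dz":0,"rx":0,"ry":0,"rz":0},{"dx":-0.3,"dy":0,"dz":0,"rx":0,"ry":0,"rz":0},{"dx":-0.3,"dy":0,"dz":0,"rx":0,"ry":0,"rz":0},{"dx":0.3,"dy":0,"dz":0,"rx":0,"ry":0,"rz":0},{"dx":0.9,"dy":0,"dz":0,"rx":0,"ry":0,"rz":0},{"dx":1,"dy":0,"dz":0,"rx":0,"ry":0,"rz":0},{"dx":1,"dy":0,"dz":0,"rx":0,"ry":0,"rz":0},{"dx":1,"dy":0,"dz":0,"rx":0,"ry":0,"rz":0}]'
python3 - <<'E'
from plant import read_camera
import cv2
s=read_camera("side")["img"]
cv2.imwrite("pics/g.png",cv2.resize(s[140:290,240:370],(520,600),interpolation=2))
E
```

```text
t: 8.6
eef_pos: [0.6276, 0.0129, 0.1347]
tcp_rot: [3.13, 0.246, 0.001]
contact_force: [0.5, -0.4, -0.3]
finger_gap: -0.0003
```

View pics/g.png

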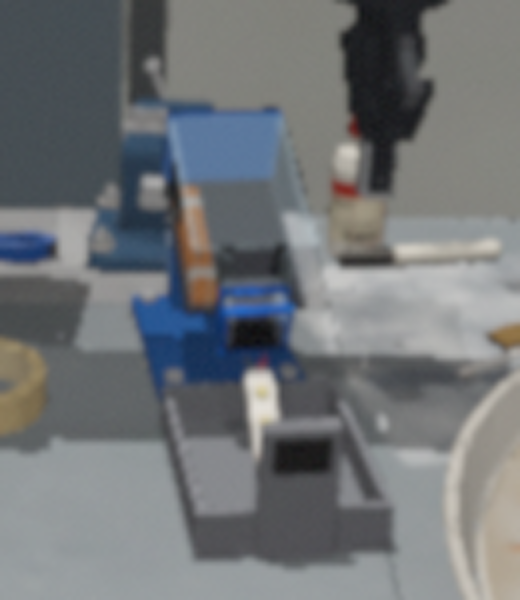

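The module has slid out into the tray ((262,400) in the crop) and the cartridge is still against its shoulder. Clear the arm, let it settle, and check from the top.

```bash
python3 -m creep '[{"dx":0.3,"dy":0,"dz":-0.8,"rx":0,"ry":0,"rz":0},{"dx":0.3,"dy":0,"dz":-1.7,"rx":0,"ry":0,"rz":0},{"dx":0.3,"dy":0,"dz":-2.6,"rx":0,"ry":0,"rz":0},{"dx":0.3,"dy":0,"dz":-3.5,"rx":0,"ry":0,"rz":0},{"dx":0,"dy":-0.8,"dz":-4,"rx":0,"ry":0,"rz":0},{"dx":-0.4,"dy":-1.7,"dz":-4,"rx":0,"ry":0,"rz":0},{"dx":-0.8,"dy":-2.6,"dz":-4,"rx":0,"ry":0,"rz":0},{"dx":-1.2,"dy":-3.5,"dz":-4,"rx":0,"ry":0,"rz":0},{"dx":-1.6,"dy":-4.4,"dz":-4,"rx":0,"ry":0,"rz":0},{"dx":-1.6,"dy":-4.4,"dz":-4,"rx":0,"ry":0,"rz":0}]'
python3 - <<'E'
from plant import read_camera
import cv2,numpy as np
s=read_camera("side")["img"]; t=read_camera("top")["img"]
cv2.imwrite("pics/i.png",np.hstack([cv2.resize(s[160:290,255:355],(400,520),interpolation=2),cv2.resize(t[160:290,235:335],(400,520),interpolation=2)]))
E
```

```text
t: 9.48
eef_pos: [0.5325, 0.1811, 0.2946]
tcp_rot: [3.13, 0.252, -0.001]
contact_force: [0.4, -0.6, -0.3]
finger_gap: 0.0001
```

View pics/i.png

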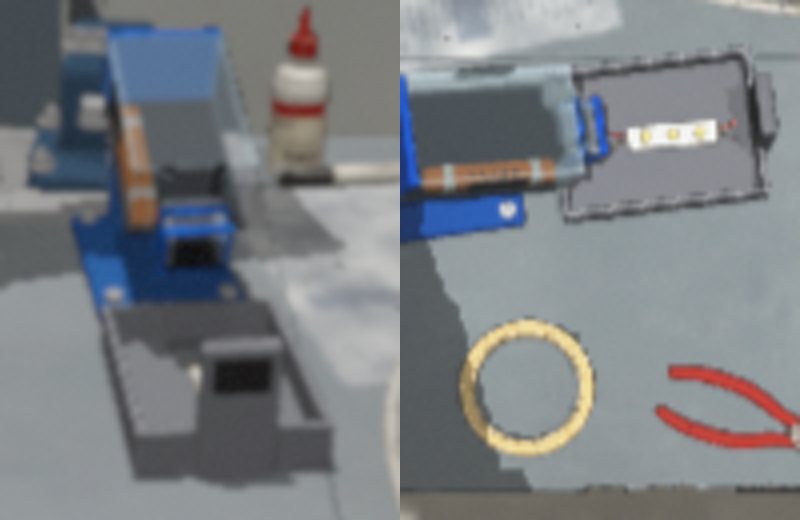

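The module lies flat in the tray with its centre at (672,133) in the crop, near the tray's centre. The cartridge is still in the bottle, the bottle is upright again, and the arm is clear.

```bash
python3 -c "
from plant import bot
print(bot.hand_in())"
```

```text
the job is handed in; nothing more can be done
None
```

I set the tray under the bottle's mouth and freed the module with a single tap on the -y pad. The module slid out into the tray, and I handed the job in at about 10 s on the robot's clock.

- **Final pictures:** The module lies flat near the middle of the tray, and the tray stands flat on the table. The cartridge is still behind its shoulder and the bottle looks back at rest. The tape, cutters and glue look unmoved. The clamp was outside the last close-ups, but the arm never worked near it.
- **Robot at the end:** The arm was clear, and the force reading was only noise (under 1 N).
- **What did not go cleanly:**
  - The first move was refused for missing keys, and nothing moved.
  - When the finger first met the pad, it felt about 5 N sideways and 4 N upwards, more than the spring alone should give. A picture showed normal contact with the bottle leaning slightly.
- **Not measured:** I did not read the rocking angle directly; the module coming free is the evidence that the tap was large enough. I judged the end positions from the pictures and did not compute them.

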